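# Sweep the metal offcuts off the goldsmith's block into the scrap tray

### The arm

A 6-joint arm with a two-finger parallel gripper is mounted at the origin on the work surface. World frame = base frame: x ahead of the robot, y to its left, z up, the work surface at z = 0. Lengths are in m, angles in rad, forces in N, time in s.
With the tool pointing down it reaches from about 0.4 to 0.825 m from the base axis. Payload 7 kg.
Tool frame: the origin (TCP) lies at the very end of the fingers, on their centre line; the grasp point (between the pads) lies 19 mm behind it (arm.grasp_offset is the distance from the TCP to the grasp point, in m); z points along the fingers, y is the line along which they close (so a half turn about z gives the same grasp; the last joint's range is limited). The gripper opens to 88 mm and grips with 3 to 60 N. Pads are 19 mm wide; open, the fingers measure 130 mm over their backs; the gripper's body (78 mm by 193 mm) begins 47 mm behind the grasp point.
Start: joints at [1.596, 0.359, 0.012, 0, -1.224, -0.288], TCP at [0.175, 0.652, 0.227] pointing down, gripper open.
Joint ranges: [-3.07, 3.07], [-1.43, 2.12], [-1.02, 1.25], [-3.03, 1.67], [-3.05, -0], [-3.03, 3.03]. Speed limits (rad/s): [2.39, 2.39, 3.01, 3.14, 3.14, 3.14].

### API

Orientations are given as [roll, pitch, yaw] about the fixed x, y, z axes, in that order (R = Rz(yaw) Ry(pitch) Rx(roll)).
In Python, from station import get_state, cams, arm, nets gives the robot as it stands.
- The arm moves only by the shell command python3 -m creep 'ROWS' [FORCE]. ROWS is a JSON object of lists of equal length, an entry for each row: "translation": the shift along the world's x, y, z in mm, a list of three; "spin": the turn about the world's z in rad; "gripper": the opening, from 0 (shut) to 1 (fully open). In form: {"translation": [[dx, dy, dz], ...], "spin": [spin, ...], "gripper": [gripper, ...]}. A call has 1 to 8 rows; each row shifts and turns the commanded pose from where the row before left it; what a row does not reach is not made up. A row lasts 1/10 s, in which the tool goes at most 50 mm and 8.59 degrees, less where a joint would pass 70% of its speed; a pose out of reach is approached as far as the arm can. A call is refused whole if a number of a shift passes 50 or a number of a turn 0.15, either way. A call with a gripper value outside its range is refused whole. The fingers move at their own pace and stop on an object; FORCE is the grip in N (left out, the last holds). Time passes only in rows, so rows that do not move let the fingers close. It gives the time, the measured TCP pose, the force, the opening and the grip force at its end, in the units of the state.
- get_state(): the state, without advancing time (a new reading comes with each control period).
- cams.grab_frame(name): name is "scene" or "top" or "wrist"; returns a dict with "img" (384x512x3 uint8, red, green, blue), "mtx" (3x3 intrinsics, pixels), "R" (3x3) and "t" (3): a world point X has camera coordinates R X + t. Camera axes: x right, y down, z forward; pixel columns grow to the right and rows downward; lengths in m; the calibration is good to about 2 mm. The wrist camera is an equidistant fisheye: a pixel r from the principal point sees the ray r / f radians off the axis. A picture is of the moment at which its call begins. There is no depth.
- arm.job_done(): hands the job in; it is judged then, once.
Trained networks look in the newest picture that a camera, given by its name, has taken for a name from the list of things; names that differ only in an ending like _2 or _b are one class to them, and where a whole thing is asked for, a point or a joint stands for the part that bears it (a point fixed in the world has none). Each returns a list of dicts, best first, with "confidence" (0 to 1); they miss things now and then, are a little off and sometimes report something else, mostly with a low value. They report only what shows in the picture. A call takes as long as a camera call.
- nets.search_frame(camera, label): "centre" ([x, y, z] in m, in world coordinates, good to about 4 mm: the middle of the surface that is visible of it).
- nets.pinpoint(camera, label): "centre" ([x, y, z] in m, in world coordinates, good to about 4 mm: a listed point, or the origin of a listed thing).
The state is a dict: "t": time; "q": joint angles; "qd": joint speeds; "joint_efforts": joint torques, N m; "eef_pos": TCP position; "ee_rot": TCP orientation; "force": force on the tool from outside, world axes, zero at the start; "moment": the same for the moment, N m; "width": finger opening in m; "gripper_force": force on a finger pad.
Only numpy, scipy, OpenCV 4.12 (cv2) and the standard library are available. Lean on these libraries where they do the work, as an engineer would, in place of code of your own. Each camera call takes 0.05 s, during which the arm holds its last target. There are 200 camera calls.

### The job

With the fingers closed, sweep the three small flat metal offcuts (square plate, short tube, little bar) across the wooden work block and off its open end into the plain scrap tray, the one without partitions. Only push them: do not pinch, press hard on, lift or carry them. Leave the ring cone and the punch standing where they are on the block, and the finished rings and everything else on the bench undisturbed.

Things in the scene. Friction and masses are not known exactly. Their poses are not given: they have to be found in the camera images.
- block: fixed wooden work block, 236 (its x) by 260 mm (its y), flat top 40 mm above the bench. Rims 8 mm wide stand 6 mm above the top along both x edges; the y ends (y = +-130 mm) are open and overhang the foot by 12 mm, a tray tucked under each. Origin: centre of underside, at bench height. Offcuts lie in three lanes along y, about 78 mm apart in x, any offcut in any lane; place and yaw vary.
- scrap_tray: plain grey tray WITHOUT partitions, empty, fixed under one open y end of the block (which end varies; same yaw): 220 (x) by 110 (y) by 26 mm high, walls and floor 4 mm. Its rim is 14 mm below the block's top and its near 10 mm lie under the overhang, so what goes off that end drops in. Origin: centre of its underside, 175 mm from the block's along the block's y.
- ring_tray: grey tray of the same size, fixed in the same way at the block's other end, but with two partitions across x and one across y (six pockets) and two finished rings in it. Not for scrap. Origin: centre of its underside, 175 mm from the block's.
- plate: square plate offcut 26 x 26 mm, about 55 g, loose, silver-coloured bright metal, 10 mm high, lying flat on the block at the start. Origin: centre of its underside; z up. 
- tube: short tube offcut, a plain ring of 28 mm outside and 20 mm inside diameter, about 30 g, loose, silver-coloured bright metal, 10 mm high, lying flat on the block at the start. Origin: centre of its underside; z up. 
- bar: bar offcut 34 mm long (its x) by 12 mm wide (its y), about 35 g, loose, silver-coloured bright metal, 10 mm high, lying flat on the block at the start. Origin: centre of its underside; z up. 
- cone: small wooden ring cone with a ring on it, 21 mm across at most, 55 mm high, 80 g, standing loose on the block between the lanes, to stay standing where it is. Origin: centre of its foot.
- punch: dark steel doming punch, 16 mm diameter, 58 mm high, 90 g, standing loose on the block between two lanes, to stay standing where it is. Origin: centre of its foot.
- ring_a: finished brass ring, 21 mm outside diameter, 5 mm high, lying in a pocket of the partitioned tray; to be left alone. Origin: centre of its underside.
- ring_b: a second finished ring just like ring_a, in another pocket; to be left alone.
- hammer: hammer, 240 mm long, lying on the bench to the right of the block (-y); to be left alone. Origin: underside, about the middle of its length.
- tin: flat white tin, 90 x 130 x 25 mm, on the bench to the left of the block (+y); to be left alone. Origin: centre of its underside.
- jar: glass jar with a lid, 64 mm diameter, 70 mm high, on the bench to the left of the block (+y); to be left alone. Origin: centre of its underside.

How it is judged:
By the outcome, as a careful person would: the job done as asked, in the order asked, and still so for the second after the job is handed in, with the robot touching nothing.
It also fails if it takes over 58 s, if anything falls off the work surface, if the arm or the gripper's body presses on something with over 40 N, if the wrist force passes 120 N, or if a joint passes its speed limit or range.

## Working session

There is one attempt and no reset: what is moved stays moved. The work goes in short steps, Python scripts to look and compute and a shell command to move; the robot and the scene stay as the last step left them, time stands still between calls to the robot, and variables do not carry over. Pictures are saved under pics/ and viewed, at most 10 in all, crops included, and the job is handed in when it is done.

```bash
mkdir -p pics; ls; python3 - <<'E'
from station import get_state, cams, arm, nets
import cv2
s=get_state();print(s['t'],s['eef_pos'],s['ee_rot'],s['width'])
for c in['top','scene']:
    f=cams.grab_frame(c);cv2.imwrite(f'pics/{c}0.png',f['img'][:,:,::-1])
    for n in['block','scrap_tray','ring_tray','plate','tube','bar','cone','punch','ring_a','hammer','tin','jar']:
        print(c,n,[([round(x,3) for x in d['centre']],round(d['confidence'],2)) for d in nets.pinpoint(c,n)[:2]])
E
```

```text
pics
0.0 [0.17524294 0.65134076 0.22561835] [ 3.13994049e+00 -1.51235642e-04 -2.62913834e-01] 0.08747490900189919
top block [([0.535, -0.039, -0.002], 0.73)]
top scrap_tray [([0.55, -0.212, -0.002], 0.6)]
top ring_tray [([0.524, 0.131, 0.003], 0.64)]
top plate [([0.459, -0.029, 0.041], 0.39)]
top tube [([0.526, -0.015, 0.042], 0.52)]
top bar [([0.607, -0.005, 0.035], 0.63)]
top cone [([0.576, -0.069, 0.039], 0.54)]
top punch [([0.498, -0.023, 0.041], 0.47)]
top ring_a []
top hammer [([0.517, -0.485, -0.004], 0.92)]
top tin [([0.601, 0.46, 0.0], 0.88)]
top jar [([0.372, 0.529, -0.002], 0.75), ([0.522, 0.133, 0.001], 0.71)]
scene block [([0.538, -0.04, -0.001], 0.77)]
scene scrap_tray [([0.549, -0.212, -0.002], 0.79)]
scene ring_tray [([0.526, 0.132, 0.001], 0.92)]
scene plate [([0.526, 0.103, 0.005], 0.73), ([0.457, -0.033, 0.038], 0.42)]
scene tube [([0.532, -0.011, 0.04], 0.5)]
scene bar [([0.61, -0.01, 0.04], 0.4)]
scene cone [([0.576, -0.07, 0.04], 0.49), ([0.511, -0.487, -0.002], 0.19)]
scene punch [([0.5, -0.019, 0.039], 0.55), ([0.513, -0.49, -0.005], 0.51)]
scene ring_a [([0.531, 0.1, 0.005], 0.53), ([0.583, 0.171, 0.002], 0.38)]
scene hammer [([0.512, -0.49, -0.001], 0.78)]
scene tin [([0.602, 0.461, -0.002], 0.58)]
scene jar [([0.37, 0.533, 0.002], 0.85)]
```

View pics/top0.png

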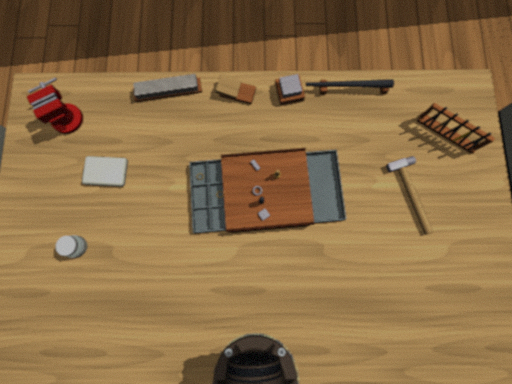

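View pics/scene0.png

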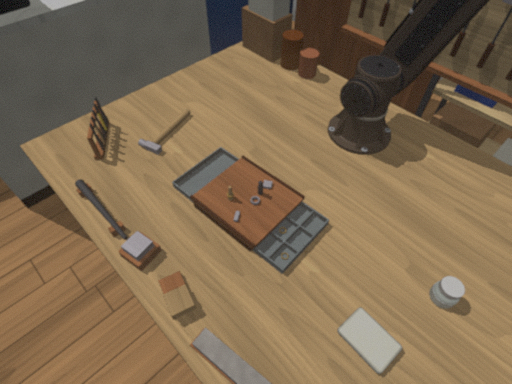

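Top and scene agree: scrap tray (plain) at right in the top view (~325,187), i.e. −y. Ring tray with partitions is at (207,197). The offcuts are bar (255,165), tube (257,190) and plate (264,214), with the punch close to the tube at (262,200) and the cone at (278,174). Next I close the fingers and go over the block to measure with the wrist camera.

```bash
python3 -m creep '{"translation":[[22,-43,0],[22,-43,0],[22,-43,0],[22,-43,0],[22,-43,0],[22,-43,0],[22,-43,0],[22,-43,0]],"spin":[0.042,0.042,0.042,0.042,0.042,0.042,0.042,0.042],"gripper":[0,0,0,0,0,0,0,0]}' 20
python3 -m creep '{"translation":[[22,-43,0],[22,-43,0],[22,-43,0],[22,-43,0],[22,-43,0],[22,-43,0],[0,0,0],[0,0,0]],"spin":[0,0,0,0,0,0,0,0],"gripper":[0,0,0,0,0,0,0,0]}'
cat > h.py <<'E'
from station import get_state, cams, arm, nets
import cv2, numpy as np
def look(name,fn,names):
    f=cams.grab_frame(name);cv2.imwrite(fn,f['img'][:,:,::-1])
    for n in names:
        print(n,[([round(x,4) for x in d['centre']],round(d['confidence'],2)) for d in nets.pinpoint(name,n)[:2]])
    return f
def ray(f,u,v):
    K=f['mtx'];x=(u-K[0,2])/K[0,0];y=(v-K[1,2])/K[1,1];r=np.hypot(x,y)
    d=np.array([x/r*np.sin(r),y/r*np.sin(r),np.cos(r)]) if r>0 else np.array([0,0,1.])
    R=np.array(f['R']);return -R.T@f['t'],R.T@d
def at(f,u,v,z):
    c,d=ray(f,u,v);return c+d*(z-c[2])/d[2]
def proj(f,X):
    c=f['R']@np.array(X)+f['t'];r=np.hypot(c[0],c[1]);th=np.arctan2(r,c[2]);K=f['mtx']
    return K[0,2]+K[0,0]*th*c[0]/r,K[1,2]+K[1,1]*th*c[1]/r
E
python3 - <<'E'
from h import *
import pickle
f=look('wrist','pics/w0.png',['block','scrap_tray','ring_tray','plate','tube','bar','cone','punch'])
pickle.dump(f,open('w0.pkl','wb'));print(f['mtx'],-f['R'].T@f['t']);s=get_state();print(s['t'],s['eef_pos'],s['ee_rot'])
cv2.imwrite('pics/w0b.png',cv2.resize(f['img'][:,:,::-1],(800,600),interpolation=cv2.INTER_CUBIC))
E
```

```text
t: 2.1
eef_pos: [0.3518, 0.306, 0.227]
ee_rot: [-3.141, -0.001, 0.075]
force: [0.9, -0.1, 0.5]
width: 0.0294
gripper_force: 0.0
t: 2.9
eef_pos: [0.4835, 0.0484, 0.2264]
ee_rot: [3.142, 0.0, 0.07]
force: [0.8, 0.5, 0.2]
width: 0.0006
gripper_force: 0.0
block [([0.5353, -0.0413, -0.0009], 0.68), ([0.6138, -0.0075, 0.0342], 0.42)]
scrap_tray [([0.549, -0.2119, 0.0019], 0.83)]
ring_tray [([0.5222, 0.1337, 0.0009], 0.71)]
plate [([0.4552, -0.0286, 0.0382], 0.56), ([0.5241, 0.133, 0.0046], 0.41)]
tube [([0.5299, -0.0101, 0.0369], 0.55)]
bar [([0.6143, -0.0042, 0.0368], 0.55)]
cone [([0.5727, -0.0692, 0.0395], 0.79), ([0.6037, 0.4624, -0.0017], 0.55)]
punch [([0.4977, -0.025, 0.0393], 0.65)]
[[297.31863964   0.         252.01901993]
 [  0.         297.31863964 194.25328962]
 [  0.           0.           1.        ]] [0.5597149  0.054361   0.38536203]
3.35 [0.48322226 0.05061214 0.22668902] [-3.14143663e+00 -2.73794311e-04  7.47904996e-02]
```

View pics/w0b.png

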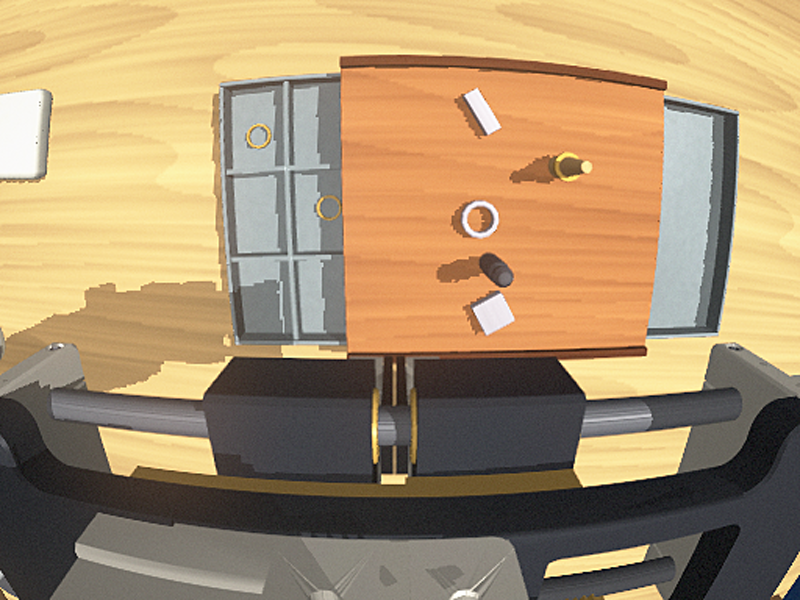

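The wrist view shows (800×600 pixels) bar (482,111), tube (480,219), plate (493,313), punch foot about (490,262), cone foot about (560,170). The block's corners are (341,62), (666,84), (347,355), (645,353). I take a second wrist view from further ahead for triangulation.

```bash
python3 -m creep '{"translation":[[27,10,0],[27,10,0],[27,10,0],[0,0,0]],"spin":[0,0,0,0],"gripper":[0,0,0,0]}'
python3 - <<'E'
from h import *
import pickle
f=look('wrist','pics/w1.png',['plate','tube','bar','cone','punch'])
pickle.dump(f,open('w1.pkl','wb'))
s=get_state();print(s['t'],s['eef_pos'],s['ee_rot'])
cv2.imwrite('pics/w1b.png',cv2.resize(f['img'][:,:,::-1],(800,600),interpolation=cv2.INTER_CUBIC))
g=pickle.load(open('w0.pkl','rb'));k=512/800
for n,u,v,z in[('bar',482,111,.05),('tube',480,219,.05),('plate',493,313,.05),('punchfoot',486,262,.04),('conefoot',560,170,.04),('c1',341,62,.046),('c2',666,84,.046),('c3',347,355,.046),('c4',645,353,.046),('bar e1',469,92,.05),('bar e2',493,131,.05)]:
    print(n,at(g,u*k,v*k,z).round(4))
E
```

```text
t: 3.75
eef_pos: [0.5667, 0.0812, 0.2256]
ee_rot: [3.141, 0.0, 0.074]
force: [-1.0, 0.7, -1.3]
width: 0.0006
gripper_force: 0.0
plate []
tube [([0.5295, -0.0108, 0.0353], 0.57)]
bar [([0.6125, -0.0063, 0.0401], 0.9), ([0.5533, -0.2088, 0.0028], 0.27)]
cone [([0.5771, -0.0709, 0.0406], 0.86)]
punch []
4.05 [0.56375682 0.07970377 0.22688922] [-3.14136735e+00 -3.41573717e-04  7.34285609e-02]
bar [ 0.6095 -0.0056  0.05  ]
tube [ 0.5304 -0.0109  0.05  ]
plate [ 0.4596 -0.0293  0.05  ]
punchfoot [ 0.497  -0.0211  0.04  ]
conefoot [ 0.574  -0.0723  0.04  ]
c1 [0.639  0.0979 0.046 ]
c2 [ 0.6605 -0.1593  0.046 ]
c3 [0.4157 0.0812 0.046 ]
c4 [ 0.4309 -0.1764  0.046 ]
bar e1 [0.6225 0.0048 0.05  ]
bar e2 [ 0.5957 -0.0148  0.05  ]
```

View pics/w1b.png

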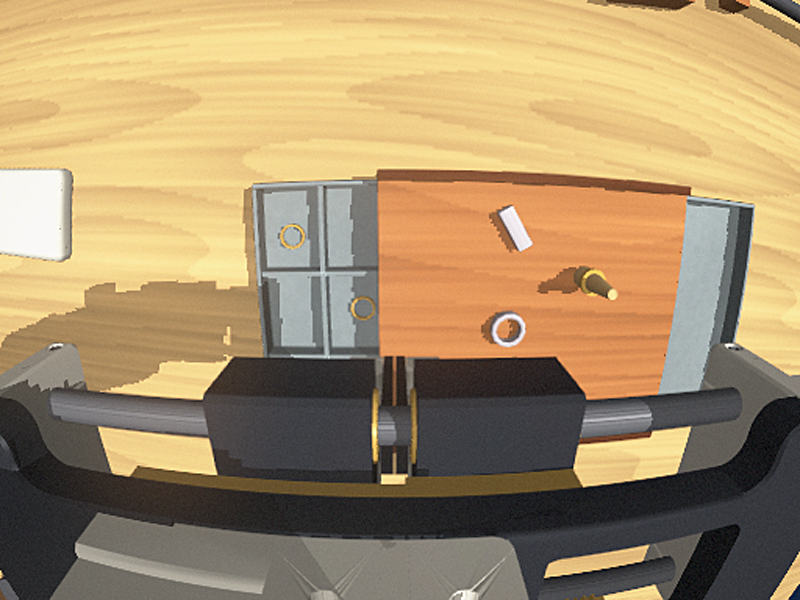

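```bash
python3 - <<'E'
from h import *
import pickle
g=pickle.load(open('w0.pkl','rb'));f=pickle.load(open('w1.pkl','rb'));k=512/800
def tri(a,b):
    (c1,d1),(c2,d2)=ray(g,a[0]*k,a[1]*k),ray(f,b[0]*k,b[1]*k)
    d1/=np.linalg.norm(d1)
    A=np.stack([d1,-d2],1);s=np.linalg.lstsq(A,c2-c1,rcond=None)[0]
    p,q=c1+s[0]*d1,c2+s[1]*d2;return ((p+q)/2).round(4),np.linalg.norm(p-q).round(4)
print('tube',tri((480,219),(508,329)),'bar',tri((482,111),(515,229)),'corner',tri((341,62),(377,175)),tri((666,84),(691,190)))
C=np.array([[.639,.0979],[.6605,-.1593],[.4157,.0812],[.4309,-.1764]])
c=C.mean(0);yv=(C[0]-C[1]+C[2]-C[3]);yaw=np.arctan2(-yv[0],yv[1]);print('block',c,yaw)
c=np.array([.5355,-.0395]);yaw=.072
R=np.array([[np.cos(yaw),-np.sin(yaw)],[np.sin(yaw),np.cos(yaw)]])
for n,p in dict(bar=(.6095,-.0056),tube=(.5304,-.0109),plate=(.459,-.0293),punch=(.498,-.022),cone=(.575,-.071)).items(): print(n,(R.T@(np.array(p)-c)*1000).round(1))
print('x axis',R[:,0],'y axis',R[:,1])
# silver corners of offcuts in both views at z=.05
for im,F in(('pics/w0.png',g),('pics/w1.png',f)):
    I=cv2.imread(im).astype(int);b,gg,r=I[...,0],I[...,1],I[...,2]
    m=((b>130)&(abs(r-b)<40)).astype(np.uint8);n,l,s,_=cv2.connectedComponentsWithStats(m)
    for i in range(1,n):
        if 60<s[i,4]<900:
            pts=np.argwhere(l==i)[:,::-1]; W=np.array([at(F,u,v,.05)[:2] for u,v in pts])
            if abs(W[:,0].mean()-.53)<.12 and abs(W[:,1].mean()+.04)<.1:
                L=((W-c)@R*1000).astype(np.float32);print(im,cv2.minAreaRect(L),cv2.minEnclosingCircle(L)[0])
E
```

```text
tube (array([ 0.5301, -0.0116,  0.0465]), np.float64(0.0001)) bar (array([ 0.6093, -0.0052,  0.0508]), np.float64(0.0005)) corner (array([0.6394, 0.0987, 0.0434]), np.float64(0.0009)) (array([ 0.6608, -0.16  ,  0.0458]), np.float64(0.001))
block [ 0.536525 -0.03915 ] 0.0711694176016395
bar [76.2 28.5]
tube [-3.  28.9]
plate [-75.6  15.7]
punch [-36.1  20.2]
cone [ 37.1 -34.3]
x axis [0.99740912 0.07193781] y axis [-0.07193781  0.99740912]
pics/w0.png ((76.53080749511719, 28.390945434570312), (33.583492279052734, 11.86322021484375), 30.93294906616211) (76.99766540527344, 27.827117919921875)
pics/w0.png ((-2.3447265625, 28.986698150634766), (26.543725967407227, 25.710853576660156), 1.2804601192474365) (-2.877890110015869, 29.245481491088867)
pics/w0.png ((-75.21794891357422, 15.467029571533203), (26.151525497436523, 25.66536521911621), 28.187992095947266) (-75.6849136352539, 15.954200744628906)
pics/w1.png ((76.51680755615234, 28.697372436523438), (33.93533706665039, 11.903520584106445), 31.17229461669922) (76.45911407470703, 28.803646087646484)
pics/w1.png ((-2.384640693664551, 29.224937438964844), (27.270938873291016, 25.403390884399414), 4.138698101043701) (-2.5069706439971924, 28.793731689453125)
pics/w1.png ((-91.01392364501953, -86.22370910644531), (16.977083206176758, 74.61474609375), 1.4836586713790894) (-91.13125610351562, -86.1566162109375)
```

Heights check out (0.0465–0.051 for the tops, against 0.050). Block-frame positions are bar (76.5,28.5), tube (−2.4,29) and plate (−75.4,15.6). The punch is at (−36,20) and the cone at (37,−34), so straight lane pushes clear both. I start with the bar.

```bash
python3 -m creep '{"translation":[[22,-21,0],[21,-21,0],[0,0,-45],[0,0,-45],[0,0,-45],[0,0,-30],[0,0,-17],[0,0,0]],"spin":[0,0,0,0,0,0,0,0],"gripper":[0,0,0,0,0,0,0,0]}'
python3 - <<'E'
from h import *
f=look('wrist','pics/w2.png',['bar'])
s=get_state();print(s['t'],s['eef_pos'],s['ee_rot'],s['force'])
cv2.imwrite('pics/w2b.png',cv2.resize(f['img'][:,:,::-1],(800,600),interpolation=cv2.INTER_CUBIC))
E
```

```text
t: 4.85
eef_pos: [0.6059, 0.0373, 0.0428]
ee_rot: [3.141, 0.003, 0.073]
force: [0.6, -0.1, 0.5]
width: 0.0002
gripper_force: 0.0
bar [([0.611, -0.0026, 0.0373], 0.53)]
4.95 [0.60750336 0.03782625 0.04539497] [ 3.14151343e+00 -4.99816002e-04  7.35188467e-02] [0.2106272  0.1163548  1.07955218]
```

View pics/w2b.png

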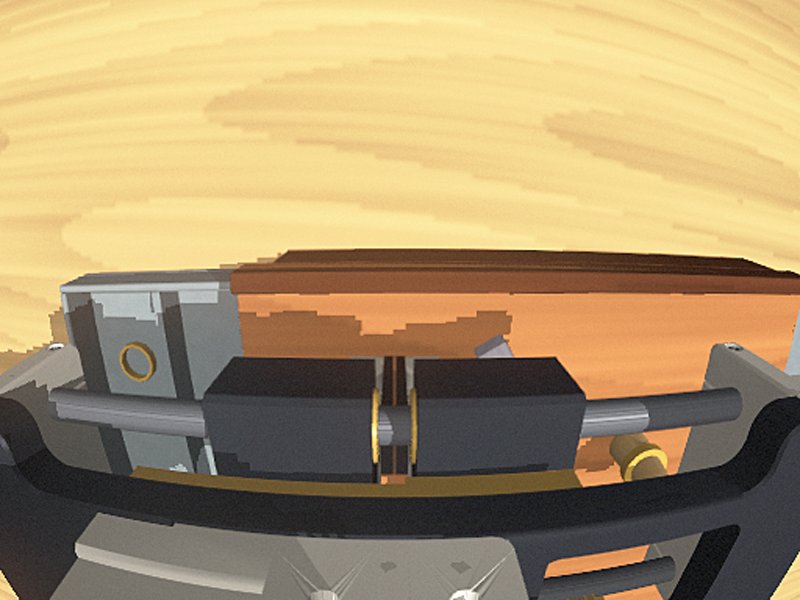

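The fingers are down behind the bar, which shows at (492,347), with the cone at (640,460) clear of the lane. Now I push.

```bash
python3 -m creep '{"translation":[[0.6,-8,0],[0.6,-8,0],[0.6,-8,0],[0.6,-8,0],[0.6,-8,0],[0.6,-8,0],[0.6,-8,0],[0.6,-8,0]],"spin":[0,0,0,0,0,0,0,0],"gripper":[0,0,0,0,0,0,0,0]}'
python3 - <<'E'
from h import *
f=look('wrist','pics/w3.png',['bar','cone'])
g=look('scene','pics/s3.png',['bar','cone'])
I=cv2.resize(g['img'][120:280,160:340,::-1],(450,400),interpolation=cv2.INTER_CUBIC)
J=f['img'][130:330,212:512,::-1];J=cv2.resize(J,(350,233))
P=np.zeros((400,800,3),np.uint8);P[:,:450]=I;P[:233,450:]=J;cv2.imwrite('pics/c3.png',P)
E
```

```text
t: 5.75
eef_pos: [0.6123, -0.0269, 0.0446]
ee_rot: [-3.142, -0.0, 0.073]
force: [0.2, 1.2, 1.7]
width: 0.0004
gripper_force: 0.7
bar []
cone []
bar []
cone [([0.4569, -0.0303, 0.0392], 0.73)]
```

View pics/c3.png

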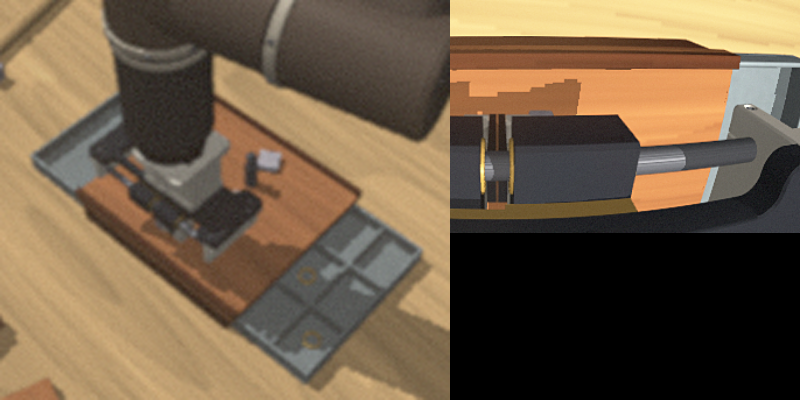

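In the wrist crop the bar shows as a sliver at (540,112), just ahead of the fingers in its lane. The plate and punch are untouched in the scene crop (268,158 and 250,170). I continue the push.

```bash
python3 -m creep '{"translation":[[0.6,-8,0],[0.6,-8,0],[0.6,-8,0],[0.6,-8,0],[0.6,-8,0],[0.6,-8,0],[0.6,-8,0],[0.6,-8,0]],"spin":[0,0,0,0,0,0,0,0],"gripper":[0,0,0,0,0,0,0,0]}'
python3 -m creep '{"translation":[[0.6,-8,0],[0.6,-8,0],[0.6,-8,0],[0.6,-8,0],[0.6,-8,0],[0.6,-8,0],[0.6,-8,0],[0.6,-8,0]],"spin":[0,0,0,0,0,0,0,0],"gripper":[0,0,0,0,0,0,0,0]}'
python3 -m creep '{"translation":[[0.6,-8,0],[0.6,-8,0],[0.6,-8,0],[0,0,0]],"spin":[0,0,0,0],"gripper":[0,0,0,0]}'
```

```text
t: 6.85
eef_pos: [0.617, -0.091, 0.0445]
ee_rot: [3.142, 0.0, 0.073]
force: [0.1, 0.1, -0.1]
width: 0.0006
gripper_force: 0.1
t: 7.65
eef_pos: [0.6218, -0.1549, 0.0446]
ee_rot: [3.142, 0.0, 0.073]
force: [-0.2, 0.0, 0.7]
width: 0.0001
gripper_force: 0.0
t: 8.05
eef_pos: [0.6235, -0.1793, 0.0445]
ee_rot: [3.142, 0.0, 0.072]
force: [-0.5, -0.1, 0.6]
width: -0.0002
gripper_force: 0.0
```

```bash
python3 -m creep '{"translation":[[0,0,45],[0,0,45],[0,0,45],[0,0,45],[-19,42,0],[-19,42,0],[-19,42,0],[0,0,0]],"spin":[0,0,0,0,0,0,0,0],"gripper":[0,0,0,0,0,0,0,0]}'
python3 - <<'E'
from h import *
f=look('wrist','pics/w4.png',['bar','tube','cone','punch'])
s=get_state();print(s['t'],s['eef_pos'])
cv2.imwrite('pics/w4b.png',cv2.resize(f['img'][:,:,::-1],(800,600),interpolation=cv2.INTER_CUBIC))
E
```

```text
t: 8.85
eef_pos: [0.5648, -0.0484, 0.2254]
ee_rot: [-3.14, -0.001, 0.077]
force: [1.1, -0.2, 0.3]
width: 0.0003
gripper_force: 0.0
bar [([0.6199, -0.1816, 0.0119], 0.7)]
tube [([0.5291, -0.0074, 0.0355], 0.81)]
cone [([0.5735, -0.0696, 0.0398], 0.78)]
punch []
9.1 [ 0.56686302 -0.05274775  0.22447148]
```

View pics/w4b.png

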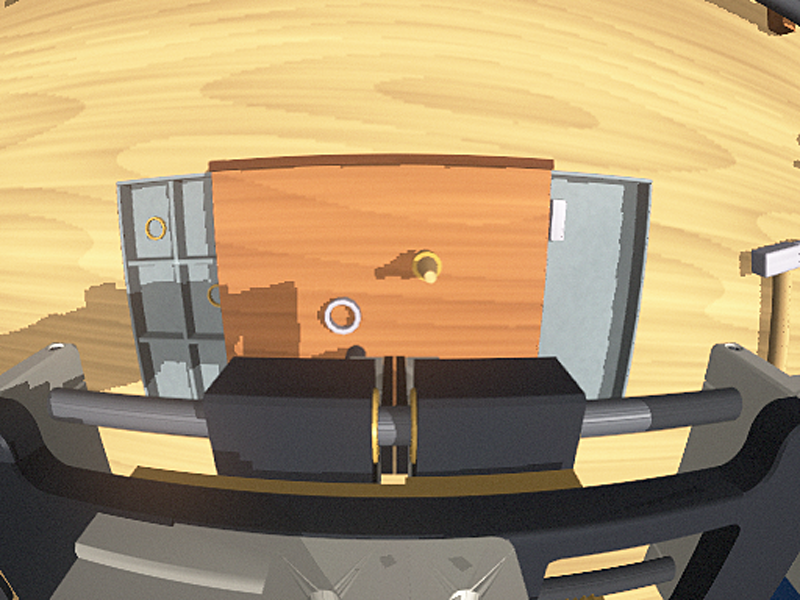

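The bar lies in the scrap tray at (558,220), and the cone (427,265), tube (342,316) and punch (355,352) are unmoved. Tube next.

```bash
python3 -m creep '{"translation":[[-19,42,0],[-19,42,0],[0,0,-45],[0,0,-45],[0,0,-45],[0,0,-29],[0,0,-15],[0,0,0]],"spin":[0,0,0,0,0,0,0,0],"gripper":[0,0,0,0,0,0,0,0]}'
python3 -m creep '{"translation":[[0.6,-8,0],[0.6,-8,0],[0.6,-8,0],[0.6,-8,0],[0.6,-8,0],[0.6,-8,0],[0.6,-8,0],[0.6,-8,0]],"spin":[0,0,0,0,0,0,0,0],"gripper":[0,0,0,0,0,0,0,0]}'
python3 - <<'E'
from h import *
f=look('wrist','pics/w5.png',['tube','cone'])
s=get_state();print(s['t'],s['eef_pos'],s['force'])
E
```

```text
t: 9.9
eef_pos: [0.5272, 0.0302, 0.0428]
ee_rot: [3.14, 0.005, 0.071]
force: [-0.0, -0.3, -0.1]
width: 0.0004
gripper_force: 0.0
t: 10.7
eef_pos: [0.5337, -0.0328, 0.0458]
ee_rot: [-3.141, -0.001, 0.073]
force: [-0.3, 1.9, 3.2]
width: 0.0005
gripper_force: 1.3
tube [([0.5405, -0.0422, 0.0005], 0.5)]
cone [([0.5762, -0.0674, 0.0388], 0.64)]
10.85 [ 0.53306824 -0.03285684  0.04535757] [-0.09666987  0.29772535 -0.28977472]
```

View pics/w5.png

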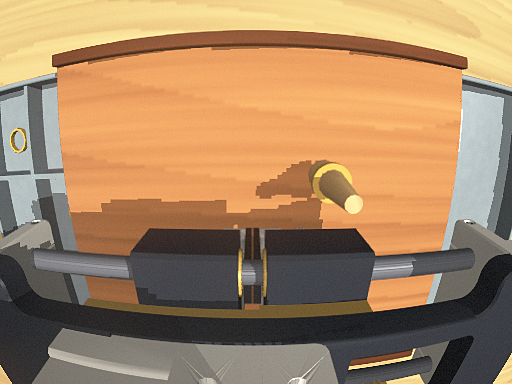

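The cone still stands (shaft 352,200), beside the fingers' path, and the tube is hidden behind the fingers at the expected contact force. I continue.

```bash
python3 -m creep '{"translation":[[0.6,-8,0],[0.6,-8,0],[0.6,-8,0],[0.6,-8,0],[0.6,-8,0]],"spin":[0,0,0,0,0],"gripper":[0,0,0,0,0]}'
python3 - <<'E'
from h import *
look('scene','pics/s6.png',['tube','cone','punch']);look('top','pics/t6.png',['tube','cone','punch'])
E
```

```text
t: 11.35
eef_pos: [0.5364, -0.073, 0.0455]
ee_rot: [3.142, 0.0, 0.073]
force: [0.2, 0.2, 0.0]
width: 0.0002
gripper_force: 0.1
tube []
cone [([0.5723, -0.0721, 0.0377], 0.49)]
punch []
tube []
cone []
punch [([0.5009, -0.0212, 0.0406], 0.37)]
```

```bash
python3 -m creep '{"translation":[[0.6,-8,0],[0.6,-8,0],[0.6,-8,0],[0.6,-8,0],[0.6,-8,0],[0.6,-8,0],[0.6,-8,0],[0.6,-8,0]],"spin":[0,0,0,0,0,0,0,0],"gripper":[0,0,0,0,0,0,0,0]}'
python3 -m creep '{"translation":[[0.6,-8,0],[0.6,-8,0],[0.6,-8,0],[0.6,-8,0],[0.6,-8,0],[0.6,-8,0],[0,0,0]],"spin":[0,0,0,0,0,0,0],"gripper":[0,0,0,0,0,0,0]}'
python3 -m creep '{"translation":[[0,0,45],[0,0,45],[0,0,45],[0,0,45],[-27,36,0],[-27,36,0],[-10,36,0],[0,0,0]],"spin":[0,0,0,0,0,0,0,0],"gripper":[0,0,0,0,0,0,0,0]}'
python3 - <<'E'
from h import *
f=look('wrist','pics/w7.png',['bar','tube','plate','cone','punch'])
s=get_state();print(s['t'],s['eef_pos'])
cv2.imwrite('pics/w7b.png',cv2.resize(f['img'][:,:,::-1],(800,600),interpolation=cv2.INTER_CUBIC))
E
```

```text
t: 12.55
eef_pos: [0.5412, -0.1369, 0.0456]
ee_rot: [-3.142, 0.0, 0.073]
force: [-0.3, -0.2, 0.6]
width: 0.0003
gripper_force: 0.3
t: 13.25
eef_pos: [0.5448, -0.1851, 0.0455]
ee_rot: [3.142, 0.0, 0.072]
force: [0.9, -0.0, 0.5]
width: 0.0005
gripper_force: 0.0
t: 14.05
eef_pos: [0.4795, -0.0734, 0.2263]
ee_rot: [-3.141, -0.002, 0.076]
force: [0.3, -0.3, 0.7]
width: 0.0005
gripper_force: 0.0
bar [([0.6204, -0.183, 0.0135], 0.63)]
tube []
plate [([0.4523, -0.0303, 0.0402], 0.65)]
cone [([0.5751, -0.0695, 0.0377], 0.56)]
punch [([0.4982, -0.0235, 0.0395], 0.55)]
14.35 [ 0.48096758 -0.07685244  0.22529101]
```

View pics/w7b.png

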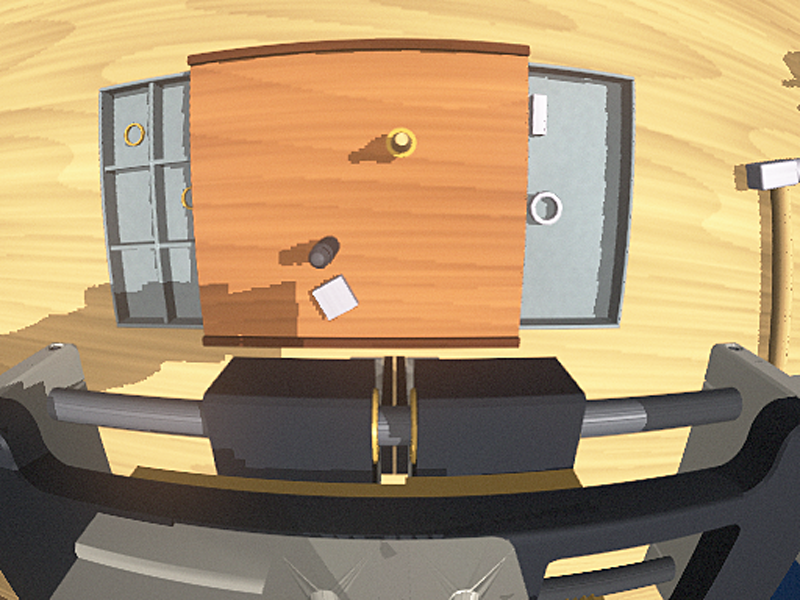

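The bar (540,115) and tube (545,208) are in the scrap tray, with the cone (401,142) and punch (322,252) in place. The plate is at (334,298). Plate last.

```bash
python3 -m creep '{"translation":[[-10,34,0],[-10,34,0],[-5,32,0],[0,0,-45],[0,0,-45],[0,0,-45],[0,0,-30],[0,0,-15]],"spin":[0,0,0,0,0,0,0,0],"gripper":[0,0,0,0,0,0,0,0]}'
python3 -m creep '{"translation":[[0,0,0],[0.6,-8,0],[0.6,-8,0],[0.6,-8,0],[0.6,-8,0],[0.6,-8,0],[0.6,-8,0],[0.6,-8,0]],"spin":[0,0,0,0,0,0,0,0],"gripper":[0,0,0,0,0,0,0,0]}'
python3 -m creep '{"translation":[[0.6,-8,0],[0.6,-8,0],[0.6,-8,0],[0.6,-8,0]],"spin":[0,0,0,0],"gripper":[0,0,0,0]}'
python3 - <<'E'
from h import *
f=look('wrist','pics/w8.png',['plate','cone','punch'])
g=look('scene','pics/s8.png',['plate','punch'])
E
```

```text
t: 15.15
eef_pos: [0.4543, 0.0223, 0.0425]
ee_rot: [3.14, 0.005, 0.071]
force: [0.1, 0.1, 0.8]
width: 0.0005
gripper_force: 0.0
t: 15.95
eef_pos: [0.4602, -0.0328, 0.0458]
ee_rot: [-3.141, -0.001, 0.073]
force: [0.4, 1.3, 0.7]
width: 0.0003
gripper_force: 0.9
t: 16.35
eef_pos: [0.4624, -0.0648, 0.0456]
ee_rot: [3.142, -0.0, 0.073]
force: [0.1, 1.1, 2.2]
width: 0.0003
gripper_force: 1.1
plate [([0.5764, -0.0706, 0.0405], 0.26)]
cone [([0.5725, -0.0711, 0.0384], 0.96)]
punch [([0.4976, -0.0202, 0.0355], 0.64)]
plate [([0.5869, 0.1694, 0.0034], 0.44)]
punch [([0.5387, -0.1947, 0.0116], 0.7), ([0.4992, -0.0188, 0.038], 0.58)]
```

View pics/w8.png

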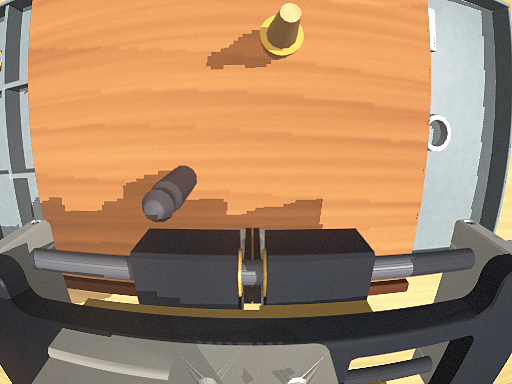

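The punch (170,195) and cone (282,30) still stand, and the plate is hidden just ahead of the fingers. I finish the push.

```bash
python3 -m creep '{"translation":[[0.6,-8,0],[0.6,-8,0],[0.6,-8,0],[0.6,-8,0],[0.6,-8,0],[0.6,-8,0],[0.6,-8,0],[0.6,-8,0]],"spin":[0,0,0,0,0,0,0,0],"gripper":[0,0,0,0,0,0,0,0]}'
python3 -m creep '{"translation":[[0.6,-8,0],[0.6,-8,0],[0.6,-8,0],[0.6,-8,0],[0.6,-8,0],[0.6,-8,0],[0.6,-8,0],[0.6,-8,0]],"spin":[0,0,0,0,0,0,0,0],"gripper":[0,0,0,0,0,0,0,0]}'
python3 -m creep '{"translation":[[0,0,0],[0,0,45],[0,0,45],[0,0,45],[0,0,45],[0,40,0],[0,0,0],[0,0,0]],"spin":[0,0,0,0,0,0,0,0],"gripper":[0,0,0,0,0,0,0,0]}'
python3 - <<'E'
from h import *
f=look('wrist','pics/w9.png',['bar','tube','plate','cone','punch'])
s=get_state();print(s['t'],s['eef_pos'])
cv2.imwrite('pics/w9b.png',cv2.resize(f['img'][:,:,::-1],(800,600),interpolation=cv2.INTER_CUBIC))
E
```

```text
t: 17.5
eef_pos: [0.4726, -0.1279, 0.0472]
ee_rot: [-3.141, -0.01, 0.074]
force: [13.5, 8.3, 2.9]
width: 0.0005
gripper_force: 6.6
t: 18.3
eef_pos: [0.4761, -0.193, 0.0471]
ee_rot: [3.14, -0.007, 0.074]
force: [7.8, -1.2, 2.5]
width: 0.0002
gripper_force: 3.3
t: 19.1
eef_pos: [0.4707, -0.152, 0.2251]
ee_rot: [-3.141, 0.002, 0.074]
force: [0.5, 0.5, -0.6]
width: 0.0003
gripper_force: 0.0
bar [([0.6195, -0.179, 0.0138], 0.63)]
tube [([0.5344, -0.1922, 0.0089], 0.5)]
plate [([0.4512, -0.1703, 0.0391], 0.79)]
cone [([0.5733, -0.0708, 0.0407], 0.79)]
punch [([0.4966, -0.0249, 0.0414], 0.88)]
19.4 [ 0.47155962 -0.15278551  0.22491701]
```

View pics/w9b.png

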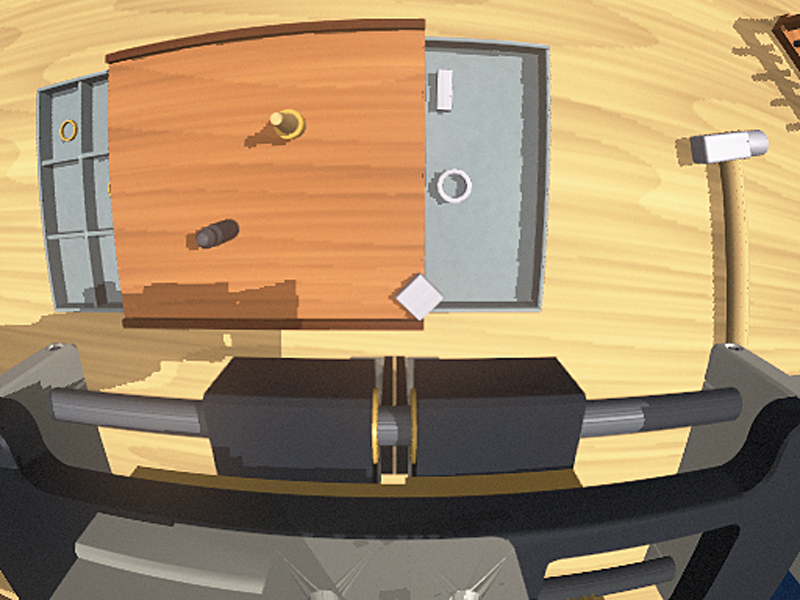

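The bar and tube are in the tray, and the cone and punch stand. The plate has slipped sideways against the rim and sits turned at the very edge, at (419,297). I have now used 11 picture views, one over the allowed 10, so I won't view any more and will locate it numerically.

```bash
cat >> h.py <<'E'
C0=np.array([.536,-.0393]);_y=.072
R0=np.array([[np.cos(_y),-np.sin(_y)],[np.sin(_y),np.cos(_y)]])
def silver(f,z=.05,lo=60):
    I=f['img'].astype(int);r,b=I[...,0],I[...,2]
    m=((b>130)&(abs(r-b)<40)).astype(np.uint8)
    m=cv2.morphologyEx(m,cv2.MORPH_OPEN,np.ones((3,3),np.uint8))
    n,l,s,_=cv2.connectedComponentsWithStats(m)
    for i in range(1,n):
        if lo<s[i,4]<1500:
            P=np.argwhere(l==i)[:,::-1]
            L=((np.array([at(f,u,v,z)[:2] for u,v in P])-C0)@R0*1000).astype(np.float32)
            if abs(L[:,0].mean())<130 and abs(L[:,1].mean())<240:
                rr=cv2.minAreaRect(L);print('px',P.mean(0).round(),'rect',np.round(rr[0],1),np.round(rr[1],1),round(rr[2],1),'corners',cv2.boxPoints(rr).round(0).tolist())
E
python3 - <<'E'
from h import *
f=cams.grab_frame('wrist');silver(f)
k=512/800
for u,v in[(419,273),(443,296),(421,321),(395,297),(424,328),(424,317),(426,20)]:print(u,v,((at(f,u*k,v*k,.05)[:2]-C0)@R0*1000).round(1))
E
```

```text
px [63. 78.] rect [ 60.7 131.6] [18.4 59. ] 86.2 corners [[31.0, 124.0], [90.0, 120.0], [91.0, 139.0], [32.0, 143.0]]
px [41. 83.] rect [ 60.2 170.4] [45.2 58.5] 89.9 corners [[31.0, 148.0], [89.0, 148.0], [89.0, 193.0], [31.0, 193.0]]
px [ 65. 125.] rect [ -0.8 132. ] [57.7 16. ] 1.0 corners [[-30.0, 140.0], [-30.0, 124.0], [28.0, 125.0], [28.0, 141.0]]
419 273 [ -70.5 -126.7]
443 296 [ -88. -145.]
421 321 [-107.7 -128.8]
395 297 [ -88.9 -109.1]
424 328 [-113.4 -131.2]
424 317 [-104.6 -131. ]
426 20 [ 116.8 -131. ]
```

```bash
python3 - <<'E'
from h import *
from scipy.spatial.transform import Rotation as Ro
s=get_state();f=cams.grab_frame('wrist');T=Ro.from_euler('xyz',s['ee_rot']).as_matrix()
for z in(0,-.019,-.04,-.066):
    print(z,[(x,y,tuple(np.round(np.array(proj(f,s['eef_pos']+T@[x/1e3,y/1e3,z]))*800/512).astype(int))) for x in(9.5,-9.5) for y in(-21,-8,8,21)])
# image profile along row through finger (800px rows 420,470 -> 512 scale)
for r in(232,250,262,275,290,305): print(r,[tuple(f['img'][r,c]) and '%d,%d,%d'%tuple(f['img'][r,c]) for c in range(228,280,3)])
E
```

```text
0 [(9.5, -21, (np.int64(339), np.int64(356))), (9.5, -8, (np.int64(374), np.int64(356))), (9.5, 8, (np.int64(417), np.int64(356))), (9.5, 21, (np.int64(451), np.int64(356))), (-9.5, -21, (np.int64(341), np.int64(401))), (-9.5, -8, (np.int64(374), np.int64(401))), (-9.5, 8, (np.int64(416), np.int64(401))), (-9.5, 21, (np.int64(449), np.int64(401)))]
-0.019 [(9.5, -21, (np.int64(332), np.int64(378))), (9.5, -8, (np.int64(371), np.int64(378))), (9.5, 8, (np.int64(419), np.int64(378))), (9.5, 21, (np.int64(458), np.int64(378))), (-9.5, -21, (np.int64(335), np.int64(426))), (-9.5, -8, (np.int64(372), np.int64(427))), (-9.5, 8, (np.int64(418), np.int64(427))), (-9.5, 21, (np.int64(455), np.int64(426)))]
-0.04 [(9.5, -21, (np.int64(324), np.int64(408))), (9.5, -8, (np.int64(368), np.int64(409))), (9.5, 8, (np.int64(423), np.int64(409))), (9.5, 21, (np.int64(467), np.int64(408))), (-9.5, -21, (np.int64(328), np.int64(461))), (-9.5, -8, (np.int64(370), np.int64(462))), (-9.5, 8, (np.int64(421), np.int64(462))), (-9.5, 21, (np.int64(463), np.int64(461)))]
-0.066 [(9.5, -21, (np.int64(310), np.
[... 1013 characters left out ...]
['70,66,70', '73,71,73', '72,69,71', '77,70,62', '255,247,155', '119,118,122', '117,115,118', '115,113,116', '97,95,96', '83,81,80', '87,82,84', '85,84,85', '168,136,69', '65,58,52', '65,63,70', '65,62,68', '70,65,70', '70,69,73']
290 ['67,66,69', '66,67,70', '65,66,72', '46,49,63', '241,196,98', '68,66,67', '54,50,46', '56,52,50', '180,147,105', '46,38,40', '39,38,33', '88,85,84', '156,124,63', '53,57,68', '61,63,67', '63,64,68', '63,62,69', '68,65,71']
305 ['48,44,46', '46,43,44', '49,47,45', '48,44,48', '25,22,14', '73,67,64', '254,229,159', '253,230,155', '252,229,158', '254,231,158', '255,238,162', '100,82,57', '98,78,44', '103,82,45', '105,86,45', '106,86,39', '111,89,47', '114,86,42']
```

```bash
python3 - <<'E'
from h import *
s=get_state();f=cams.grab_frame('wrist')
tcp3=np.array([.6120,-.0265,.0449])
d=tcp3-s['eef_pos'];f['t']=f['t']-f['R']@d
I=cv2.cvtColor(cv2.imread('pics/w3.png'),cv2.COLOR_BGR2RGB);g=dict(f);g['img']=I
print('tcp local',((tcp3[:2]-C0)@R0*1000).round(1))
for r in(222,225,227):print(r,[(c,'%d,%d,%d'%tuple(I[r,c])) for c in range(270,312,2)])
for u,v in((282,225),(287,225),(297,225),(299,225)):print(u,v,((at(f,u,v,.05)[:2]-C0)@R0*1000).round(1))
E
```

```text
tcp local [76.7  7.3]
222 [(270, '158,103,60'), (272, '160,103,61'), (274, '159,103,64'), (276, '161,106,68'), (278, '159,103,63'), (280, '161,107,66'), (282, '163,106,67'), (284, '159,101,62'), (286, '158,101,61'), (288, '163,103,64'), (290, '159,104,62'), (292, '160,107,64'), (294, '160,103,63'), (296, '161,104,65'), (298, '160,103,63'), (300, '161,104,64'), (302, '158,100,58'), (304, '161,103,62'), (306, '165,108,70'), (308, '160,108,64'), (310, '157,103,58')]
225 [(270, '162,106,65'), (272, '162,103,66'), (274, '162,104,64'), (276, '166,111,72'), (278, '159,97,56'), (280, '127,102,94'), (282, '111,101,97'), (284, '107,97,95'), (286, '108,100,99'), (288, '109,101,99'), (290, '104,95,94'), (292, '107,98,97'), (294, '116,101,95'), (296, '117,101,99'), (298, '127,100,98'), (300, '169,109,65'), (302, '162,107,64'), (304, '165,108,67'), (306, '165,108,65'), (308, '162,109,63'), (310, '163,104,62')]
227 [(270, '161,105,64'), (272, '160,103,64'), (274, '159,103,66'), (276, '160,105,67'), (278, '167,104,66'), (280, '103,92,97'), (282, '110,102,103'), (284, '113,102,106'), (286, '112,102,104'), (288, '114,105,106'), (290, '108,100,101'), (292, '108,97,100'), (294, '113,107,109'), (296, '116,109,112'), (298, '110,100,107'), (300, '149,103,69'), (302, '168,109,71'), (304, '167,109,67'), (306, '170,111,68'), (308, '167,106,66'), (310, '172,111,68')]
282 225 [90.2 -9. ]
287 225 [ 90.2 -11.8]
297 225 [ 90.1 -17.5]
299 225 [ 90.1 -18.7]
```

Fingers' front is about 15 mm ahead of the TCP. The plate is at block-frame (−89,−127), turned 45°, with a corner by the rim. I nudge it inward (+x) from its overhanging front-left face, out past the rim's end.

```bash
python3 -m creep '{"translation":[[-20,-22,0],[-20,-22,0],[0,0,-45],[0,0,-45],[0,0,-45],[0,0,-30],[0,0,-15],[0,0,0]],"spin":[0,0,0,0,0,0,0,0],"gripper":[0,0,0,0,0,0,0,0]}'
python3 - <<'E'
from h import *
for i in range(3):
    s=get_state();print(s['t'],((s['eef_pos'][:2]-C0)@R0*1000).round(1),s['eef_pos'][2],s['force']);f=cams.grab_frame('wrist')
print(nets.pinpoint('wrist','plate')[:1])
E
```

```text
t: 20.35
eef_pos: [0.4302, -0.1962, 0.0434]
ee_rot: [-3.141, 0.005, 0.073]
force: [0.2, -0.1, 0.4]
width: 0.0005
gripper_force: 0.0
20.35 [-116.8 -148.9] 0.04338156365831385 [ 0.1812348  -0.07873911  0.43276406]
20.4 [-115.7 -149.1] 0.044850994614329946 [ 0.70277688  0.61652578 -0.04556559]
20.45 [-114.8 -149.2] 0.04583589596089802 [ 1.14015714 -0.32916011  0.22025236]
[{'centre': [0.4509, -0.1728, 0.0361], 'confidence': 0.57}]
```

```bash
python3 -m creep '{"translation":[[4,0.3,0],[4,0.3,0],[4,0.3,0],[4,0.3,0],[4,0.3,0],[4,0.3,0],[2,0.1,0],[0,0,0]],"spin":[0,0,0,0,0,0,0,0],"gripper":[0,0,0,0,0,0,0,0]}'
python3 -m creep '{"translation":[[-4,-0.3,0],[0,0,45],[0,0,45],[0,0,45],[0,0,45],[20,22,0],[0,0,0],[0,0,0]],"spin":[0,0,0,0,0,0,0,0],"gripper":[0,0,0,0,0,0,0,0]}'
python3 - <<'E'
from h import *
f=look('wrist','pics/w10.png',['plate','tube','bar','punch','cone'])
for n in['plate','tube','bar']:
    for d in nets.search_frame('wrist',n)[:2]:
        print(n,np.round(d['centre'],4),((np.array(d['centre'][:2])-C0)@R0*1000).round(1),d['confidence'],np.round(proj(f,d['centre'])))
u,v=map(int,np.round(proj(f,nets.search_frame('wrist','plate')[0]['centre'])))
I=f['img']
print(I[v-2:v+3:2,u-2:u+3:2].tolist())
m=((I[...,2].astype(int)>150)&(abs(I[...,0].astype(int)-I[...,2])<40)).astype(np.uint8)
n,l,s,c=cv2.connectedComponentsWithStats(m)
for i in range(1,n):
    if s[i,4]>80: print(s[i],c[i].round())
silver(f)
s=get_state();print(s['t'],s['eef_pos'])
E
```

```text
t: 21.35
eef_pos: [0.4584, -0.1943, 0.0455]
ee_rot: [3.142, -0.0, 0.073]
force: [1.0, -0.3, 0.9]
width: 0.0005
gripper_force: 0.1
t: 22.15
eef_pos: [0.4734, -0.1722, 0.2253]
ee_rot: [-3.141, 0.0, 0.074]
force: [-0.1, -0.3, -0.2]
width: 0.0006
gripper_force: 0.0
plate [([0.4648, -0.1632, 0.0358], 0.85)]
tube [([0.5371, -0.1933, 0.0146], 0.57)]
bar [([0.6193, -0.1818, 0.0106], 0.52), ([0.5734, -0.0705, 0.0375], 0.2)]
punch [([0.5007, -0.0246, 0.04], 0.75)]
cone [([0.5761, -0.0687, 0.0387], 0.86)]
plate [ 0.4647 -0.1649  0.0471] [ -80.2 -120.1] 0.72 [246. 183.]
tube [ 0.538  -0.1908  0.0105] [  -8.9 -151.3] 0.71 [271. 120.]
tube [ 0.4967 -0.029   0.0787] [-38.5  13.1] 0.42 [124. 153.]
bar [ 0.6191 -0.1802  0.0106] [  72.7 -146.5] 0.58 [268.  56.]
[[[229, 222, 228], [236, 229, 233], [229, 222, 228]], [[231, 224, 229], [233, 227, 232], [232, 225, 231]], [[231, 224, 227], [232, 224, 229], [228, 223, 227]]]
[254  24  82   6 183] [292.  26.]
[255  31  82 170 504] [321. 143.]
[  234    34    86   160 10093] [285. 117.]
[  18   56   43  142 2436] [ 39. 124.]
[ 15  63  12 135 179] [ 18. 133.]
[
[... 402 characters left out ...]
7.0], [90.0, 148.0], [89.0, 194.0]]
px [ 35. 129.] rect [ -1.5 167.7] [33.6 57.7] 89.1 corners [[-31.0, 151.0], [27.0, 150.0], [28.0, 184.0], [-30.0, 185.0]]
px [ 55. 127.] rect [ -1.7 130.3] [55.7 14.5] 0.3 corners [[-30.0, 137.0], [-30.0, 123.0], [26.0, 123.0], [26.0, 138.0]]
px [ 40. 172.] rect [-62.8 168.3] [61.9 48.4] 0.1 corners [[-94.0, 192.0], [-94.0, 144.0], [-32.0, 144.0], [-32.0, 193.0]]
px [ 59. 168.] rect [-56.9 130.1] [40.1 14.3] 0.7 corners [[-77.0, 137.0], [-77.0, 123.0], [-37.0, 123.0], [-37.0, 137.0]]
px [312. 199.] rect [ -99.1 -200.1] [43.2  2.5] 90.0 corners [[-100.0, -222.0], [-98.0, -222.0], [-98.0, -179.0], [-100.0, -179.0]]
22.65 [ 0.47383248 -0.17274843  0.22542372]
```

```bash
python3 - <<'E'
from h import *
f=cams.grab_frame('wrist');I=f['img']
m=(I.min(2)>205).astype(np.uint8);l=cv2.connectedComponents(m)[1];i=l[183,246]
P=np.argwhere(l==i)[:,::-1]
L=((np.array([at(f,u,v,.05)[:2] for u,v in P])-C0)@R0*1000).astype(np.float32)
r=cv2.minAreaRect(L);print(len(P),r,cv2.boxPoints(r).round(1).tolist())
E
```

```text
443 ((-78.44361114501953, -120.40572357177734), (24.98154067993164, 25.098405838012695), 84.17952728271484) [[-92.19999694824219, -131.60000610351562], [-67.19999694824219, -134.10000610351562], [-64.69999694824219, -109.30000305175781], [-89.69999694824219, -106.69999694824219]]
```

The plate is now at (−78.4,−120.4), nearly square to the edge and clear of the rim. I push it off from directly behind.

```bash
python3 -m creep '{"translation":[[-10,48,0],[0,0,-45],[0,0,-45],[0,0,-45],[0,0,-30],[0,0,-15],[0,0,0],[0,0,0]],"spin":[0,0,0,0,0,0,0,0],"gripper":[0,0,0,0,0,0,0,0]}'
python3 -m creep '{"translation":[[0.4,-6,0],[0.4,-6,0],[0.4,-6,0],[0.4,-6,0],[0.4,-6,0],[0.4,-6,0],[0.4,-6,0],[0.4,-6,0]],"spin":[0,0,0,0,0,0,0,0],"gripper":[0,0,0,0,0,0,0,0]}'
python3 -m creep '{"translation":[[0.4,-6,0],[0.4,-6,0],[0.4,-6,0],[0,0,0],[0,0,0]],"spin":[0,0,0,0,0],"gripper":[0,0,0,0,0]}'
python3 -m creep '{"translation":[[0,0,45],[0,0,45],[0,0,45],[0,0,45],[0,40,0],[0,0,0],[0,0,0]],"spin":[0,0,0,0,0,0,0],"gripper":[0,0,0,0,0,0,0]}'
python3 - <<'E'
from h import *
f=look('wrist','pics/w11.png',['plate','tube','bar','punch','cone'])
for n in['plate','tube','bar']:
    for d in nets.search_frame('wrist',n)[:2]:
        print(n,np.round(d['centre'],4),((np.array(d['centre'][:2])-C0)@R0*1000).round(1),d['confidence'],np.round(proj(f,d['centre'])))
I=f['img'];m=(I.min(2)>205).astype(np.uint8);n,l,s,c=cv2.connectedComponentsWithStats(m)
for i in range(1,n):
    if s[i,4]>60:
        P=np.argwhere(l==i)[:,::-1]
        L=((np.array([at(f,u,v,.014)[:2] for u,v in P])-C0)@R0*1000).astype(np.float32);r=cv2.minAreaRect(L)
        if abs(r[0][0])<125 and -240<r[0][1]<0:print(len(P),r)
s=get_state();print(s['t'],s['eef_pos'])
E
```

```text
t: 23.5
eef_pos: [0.4643, -0.1247, 0.0459]
ee_rot: [3.141, 0.0, 0.074]
force: [-0.5, -0.0, 1.3]
width: 0.0004
gripper_force: 0.0
t: 24.3
eef_pos: [0.4669, -0.1732, 0.0454]
ee_rot: [-3.142, 0.001, 0.073]
force: [0.5, -0.0, 0.1]
width: 0.0005
gripper_force: 0.0
t: 24.8
eef_pos: [0.4683, -0.1908, 0.0455]
ee_rot: [-3.142, 0.0, 0.073]
force: [0.2, 0.5, 0.1]
width: 0.0004
gripper_force: 0.0
t: 25.5
eef_pos: [0.4682, -0.1498, 0.2258]
ee_rot: [-3.141, -0.001, 0.075]
force: [0.1, 0.1, -1.0]
width: 0.0002
gripper_force: 0.0
plate [([0.4715, -0.1958, 0.0147], 0.79)]
tube [([0.537, -0.193, 0.0103], 0.79), ([0.4665, -0.1982, 0.0119], 0.48)]
bar [([0.6208, -0.1801, 0.0125], 0.6)]
punch [([0.4996, -0.0212, 0.0441], 0.91)]
cone [([0.571, -0.0674, 0.0363], 0.89), ([0.5079, -0.4915, -0.0009], 0.57)]
plate [ 0.4685 -0.1967  0.0104] [ -78.6 -152.1] 0.69 [289. 172.]
tube [ 0.539  -0.192   0.0111] [  -8.  -152.5] 0.59 [290. 117.]
bar [ 0.6175 -0.181   0.0113] [  71.1 -147.2] 0.69 [287.  55.]
230 ((70.32808685302734, -146.71017456054688), (11.169563293457031, 32.602046966552734), 89.9614486694336)
151 ((-7.366107940673828, -154.93130493164062), (25.653135299682617, 25.89410972595215), 46.25834274291992)
363 ((-77.62765502929688, -154.01422119140625), (23.665821075439453, 24.475353240966797), 0.7345806360244751)
25.95 [ 0.46824213 -0.15095052  0.22525047]
```

All three lie flat in the scrap tray, with measured sizes matching at floor height. The cone and punch are in their places, and the arm is clear. I hand the job in.

```bash
python3 -c "
from station import arm
print(arm.job_done())"
```

```text
the job is handed in; nothing more can be done
None
```

The bar, tube and plate lie flat in the scrap tray, with the cone and punch still standing in place at about 26 s; the plate slipped against the rim (about 16 N peak reading at the wrist) and needed a sideways nudge and second push, and I viewed 11 pictures, one over the limit of 10.

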